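# Clamp the glued rattle in its V-cradle

## Task

The red rattle has just been glued and must be clamped while it sets: take it from the grey basket, lay its handle in the sloping wooden V-cradle and, keeping hold of it, slide it down the slope until its upper end cap rests against the upper V, then let go. Swing the sprung blue strap over the handle and press it down until its tongue snaps under the orange catch and stays there; never let the strap fly back. Do not disturb the teether, wooden ring, bowl and jar in the basket.

Things in the scene. Friction and masses are not known exactly. Their poses are not given: they have to be found in the camera images.
- rattle: Red plastic rattle shaped like a dumb-bell, about 70 g: a round handle 26 mm in diameter and 92 mm long between two round end caps 48 mm in diameter and 16 mm thick (124 mm overall). Origin at the middle of the handle, on its axis; x runs along the handle (both ends alike). It lies level on its end caps on the basket's floor, so its axis is 24 mm above that floor.
- basket: Grey plastic basket, fixed, 300 x 360 mm and 60 mm high, walls and floor 5 mm thick, open above. Origin at the centre of its underside; the rattle lies in its -y half, the other things in its +y half.
- saddle: Sloping wooden cradle, fixed. Origin on the axis the handle has when it lies in the Vs, midway between the two Vs, 85 mm above the shelf. x runs up the slope (27.5 degrees from level, away from the robot), y is level, z square to the slope. Two 90 degree V-supports, at x = 24 to 40 mm and -40 to -24 mm, reach 24 mm to either side and up to z = 0; the gap between them is free down to z = -38 mm.
- upper_stop (a point): Point on the upper (+x) face of the upper V, at saddle x = 40 mm, 13 mm below the seated handle's axis, where the rattle's upper end cap comes to rest. The middle of the handle then lies at x = -6 mm of the saddle. The handle does not slide down there by its own weight: it must be pushed.
- strap (a joint): Blue steel strap, 22 mm wide, 4 mm thick, sprung open. 0: open, leaning 30 degrees outwards (-y) from the saddle's z; grows as it swings over towards +y; 2.09: latched across the handle, top face at z = 26 mm of the saddle; limit 2.15. Its spring (0.07 N m open, 0.20 N m shut) keeps it against a finger that pushes its outer side; let go before it is latched, it flies open.
- strap_hinge (a point): Middle of the strap's hinge, whose axis is parallel to the saddle's x; at x = 0, y = -53 mm, z = 22 mm of the saddle, on a post 12 mm thick in y and 40 mm in x. Under the strap, 53 mm from the hinge, a sprung rubber shoe meets the handle and is pressed in about 3 mm when latched. To snap the strap in takes about 6 to 10 N at y = 20 mm of the saddle.
- strap_tip (a point): Free end of the strap's tongue, 103 mm from the hinge.
- catch (a joint): Orange plastic hook, sprung lightly (about 1 N at its nose) towards the strap; it stands at y = 43 to 62 mm of the saddle, up to z = 42 mm. 0: at rest, hooked; grows (rad) as its nose is pushed outwards (+y). The tongue pushes its sloping nose out about 0.1 rad on the way down, then it snaps back over the tongue. A light push outwards on it frees the strap.
- catch_nose (a point): Middle of the inner edge of the catch's hooked nose, which hangs about 5 mm over the end of the latched tongue.
- teether: Sky-blue silicone ring lying flat in the basket, 72 mm across, 12 mm thick. Origin at the centre of its underside.
- wood_ring: Olive wood ring lying flat in the basket, 62 mm across, 11 mm thick. Origin at the centre of its underside.
- bowl: Steel baby bowl standing in the basket, 104 mm across, 42 mm high. Origin at the centre of its underside.
- jar: Small glass jar standing in the basket, 54 mm across, 66 mm high, a dark spring clip on its rim. Origin at the centre of its underside.
Mind the look-alikes: they are no part of the job. What is meant by the rattle is not black, and is the larger of those in its own colour. Several things look just like the part that bears saddle: the one meant starts farthest from the robot's base.

How it is judged:
By the outcome, as a careful person would: the job done as asked, in the order asked, and still so for the second after the job is handed in, with the robot touching nothing.
It also fails if it takes over 66 s, if anything falls off the work surface, if the arm or the gripper's body presses on something with over 40 N, if the wrist force passes 120 N, or if a joint passes its speed limit or range.

## Robot

A 7-joint arm with a two-finger parallel gripper is mounted at the origin on the work surface. World frame = base frame: x ahead of the robot, y to its left, z up, the work surface at z = 0. Lengths are in m, angles in rad, forces in N, time in s.
With the tool pointing down it reaches from about 0.4 to 0.925 m from the base axis. Payload 5.6 kg.
Tool frame: the origin (TCP) lies at the centre of the arm's flange, where the gripper is bolted on; the fingertips stand 173 mm ahead of it and the grasp point (between the pads) lies 155 mm ahead of it; z points along the fingers, y is the line along which they close (so a half turn about z gives the same grasp; the last joint's range is limited). The gripper opens to 85 mm and grips with 20 to 120 N. Pads are 22 mm wide; open, the fingers measure 114 mm over their backs; the gripper's body (76 mm by 85 mm) begins 54 mm behind the grasp point. The pads swing forward as they close: fully open they stand 13 mm farther back than shut.
Start: joints at [-1.217, 0.468, -0.012, 1.603, 0.006, 1.071, -0.056], TCP at [0.251, 0.599, 0.405] pointing down, gripper open.
Joint ranges: [-2.53, 2.53], [-0.31, 2.02], [-1.57, 1.55], [0.28, 2.44], [-1.29, 4.43], [0.15, 1.84], [-2.92, 2.92]. Speed limits (rad/s): [2.57, 2.57, 3.14, 3.14, 3.14, 3.14, 3.14].

## Interface

Orientations are given as a unit quaternion [w, x, y, z].
In Python, from rig import state, get_image, finish_job gives the robot as it stands. The module is installed in compiled form; this text tells all that it offers.
- The arm moves only by the shell command python3 -m inch 'ROWS' [FORCE]. ROWS is text: rows parted by semicolons, each of 7 numbers parted by spaces: the turn, a rotation vector about the tool's x, y, z in units of 0.12 rad (1.0 is 0.12 rad), then the shift along the tool's x, y, z in units of 0.1 m (1.0 is 0.1 m), then the opening, from -1 (shut) to 1 (fully open), so that 0 is half open. In form: ax ay az dx dy dz gripper; .... A call has 1 to 20 rows; each row shifts and turns the commanded pose from where the row before left it, along the tool's axes as they then stand; what a row does not reach is not made up. A row lasts 1/12 s, in which the tool goes at most 41.7 mm and 7.16 degrees, less where a joint would pass 70% of its speed; a pose out of reach is approached as far as the arm can. A call with a number of a shift or a turn outside -1 to 1 is refused whole. A call with a gripper value outside its range is refused whole. The fingers move at their own pace and stop on an object; FORCE is the grip in N (left out, the last holds). Time passes only in rows, so rows that do not move let the fingers close. It gives the time, the measured TCP pose, the force, the opening and the grip force at its end, in the units of the state.
- state(): the state, without advancing time (a new reading comes with each control period).
- get_image(name): name is "scene" or "side" or "wrist"; returns a dict with "color" (420x560x3 uint8, red, green, blue), "fx", "fy", "cx", "cy" (pixels), "dist_coeffs" ([k1, k2, p1, p2, k3] as OpenCV has them; the pictures are not rectified), "rvec" (rotation vector, rad) and "tvec" (3), from world to camera coordinates, as OpenCV has them; the wrist camera has in their place "mount" (4x4, takes a point from camera to tool coordinates, whose origin is the TCP and whose axes are the flange's). Camera axes: x right, y down, z forward; pixel columns grow to the right and rows downward; lengths in m; the calibration is good to about 2 mm. A picture is of the moment at which its call begins: read the wrist's pose just before it. There is no depth.
- finish_job(): hands the job in; it is judged then, once.
The state is a dict: "time": time; "q": joint angles; "qd": joint speeds; "effort": joint torques, N m; "position": TCP position; "tcp_rot": TCP orientation; "ft_force": force on the tool from outside, world axes, zero at the start; "ft_torque": the same for the moment, N m; "gripper_width": finger opening in m; "gripper_force": force on a finger pad.
Only numpy, scipy, OpenCV 4.12 (cv2) and the standard library are available. Lean on these libraries where they do the work, as an engineer would, in place of code of your own. Each camera call takes 0.05 s, during which the arm holds its last target. There are 200 camera calls.

## Working session

There is one attempt and no reset: what is moved stays moved. The work goes in short steps, Python scripts to look and compute and a shell command to move; the robot and the scene stay as the last step left them, time stands still between calls to the robot, and variables do not carry over. Pictures are saved under pics/ and viewed, at most 10 in all, crops included, and the job is handed in when it is done.

```bash
mkdir -p pics
cat > h.py <<'E'
import numpy as np, cv2
from scipy.spatial.transform import Rotation as R
from rig import state, get_image
def save(n,f):
    im=get_image(n); cv2.imwrite('pics/'+f,im['color'][:,:,::-1]); return im
def KD(im): return np.array([[im['fx'],0,im['cx']],[0,im['fy'],im['cy']],[0,0,1.]]),np.array(im['dist_coeffs'])
def pose(im,s=None):
    "camera->world R, origin"
    if 'mount' in im:
        s=s or state(); q=s['tcp_rot']; T=np.eye(4); T[:3,:3]=R.from_quat([q[1],q[2],q[3],q[0]]).as_matrix(); T[:3,3]=s['position']
        T=T@np.array(im['mount']); return T[:3,:3],T[:3,3]
    Rm=R.from_rotvec(np.ravel(im['rvec'])).as_matrix(); return Rm.T,-Rm.T@np.ravel(im['tvec'])
def ray(im,uv,s=None):
    K,D=KD(im); p=cv2.undistortPoints(np.array(uv,float).reshape(-1,1,2),K,D).reshape(-1,2)
    Rc,o=pose(im,s); d=np.c_[p,np.ones(len(p))]@Rc.T; return o,d/np.linalg.norm(d,axis=1)[:,None]
def onz(im,uv,z,s=None):
    o,d=ray(im,uv,s); return o+d*((z-o[2])/d[:,2])[:,None]
def tri(a,ua,b,ub):
    o1,d1=ray(a,ua); o2,d2=ray(b,ub); d1=d1[0];d2=d2[0]
    t=np.linalg.lstsq(np.c_[d1,-d2],o2-o1,rcond=None)[0]; p=o1+t[0]*d1;q=o2+t[1]*d2
    return (p+q)/2,np.linalg.norm(p-q)
def proj(im,P,s=None):
    K,D=KD(im); Rc,o=pose(im,s); Rw=Rc.T
    return cv2.projectPoints(np.array(P,float).reshape(-1,3),cv2.Rodrigues(Rw)[0],-Rw@o,K,D)[0].reshape(-1,2)
E
python3 - <<'E'
from h import *
a=save('scene','a.png');b=save('side','b.png')
for i in (a,b): print(pose(i)[1],pose(i)[0][:,2],i['fx'])
s=state();print(s['tcp_rot'],s['time'],s['ft_force'])
E
```

```text
[1.17718679 0.25039052 0.80261061] [-0.66953778 -0.233456   -0.70513648] 385.6336697483711
[0.49562869 0.68831907 0.79517973] [ 0.08491264 -0.68738071 -0.72131657] 415.54167601654876
[-1.10369865e-04  1.97132429e-01  9.80376531e-01 -8.07176500e-04] 0.1 [ 0.01329147 -0.31426816  0.07099892]
```

View pics/a.png

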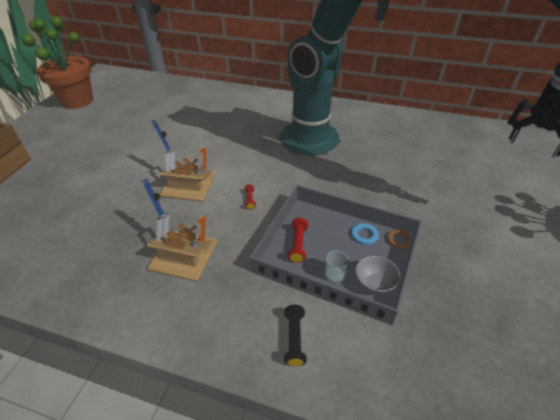

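View pics/b.png

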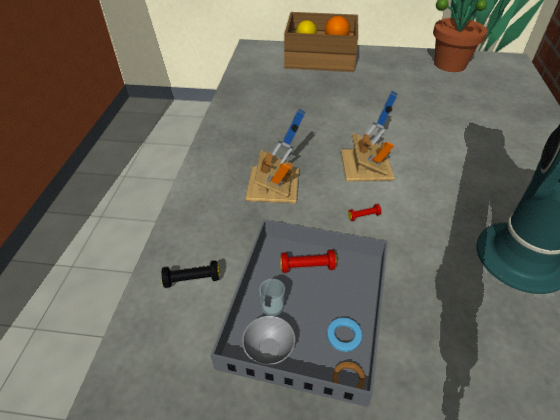

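Scene view: there are red rattles at (299,240), in the basket, and (250,196), which is smaller, and a black one at (295,335). The cradles are at (183,245), farther from the base, and (190,177). The ones meant are the rattle at (299,240) and the cradle at (183,245), which is (273,175) in the side view. I'll confirm with measurements and one crop.

```bash
cat > m1.py <<'E'
from h import *
a=get_image('scene');b=get_image('side')
def blobs(im,lo,hi,mn=25):
    h=cv2.cvtColor(im['color'],cv2.COLOR_RGB2HSV); m=cv2.inRange(h,lo,hi)
    n,l,st,c=cv2.connectedComponentsWithStats(m)
    return [(st[i,4],c[i],np.argwhere(l==i)[:,::-1]) for i in range(1,n) if st[i,4]>mn]
def ends(p):
    p=p.astype(float);c=p.mean(0);u=np.linalg.svd(p-c,full_matrices=False)[2][0];t=(p-c)@u
    return c+u*t.min(),c+u*t.max()
for nm,im in(('scene',a),('side',b)):
    for col,lo,hi in(('red',(0,170,60),(6,255,255)),('red2',(174,170,60),(180,255,255)),('blue',(105,120,50),(125,255,255)),('sky',(95,150,80),(104,255,255)),('orange',(7,190,140),(16,255,255))):
        for A,c,p in blobs(im,lo,hi): 
            e=ends(p); print(nm,col,A,c.round(1),np.round(e,1).tolist(),onz(im,[c],.03)[0].round(3))
ca=cv2.resize(a['color'][110:300,130:330],None,fx=2.9,fy=2.9,interpolation=cv2.INTER_CUBIC)[:,:,::-1]
cb=cv2.resize(b['color'][90:215,225:345],None,fx=4.4,fy=4.4,interpolation=cv2.INTER_CUBIC)[:,:,::-1]
hh=550;ca=cv2.copyMakeBorder(ca[:600,:580],0,0,0,0,cv2.BORDER_CONSTANT);
cv2.imwrite('pics/c.png',ca);cv2.imwrite('pics/d.png',cb)
E
python3 m1.py
```

```text
scene red 68 [249.9 193.4] [[249.6, 185.0], [250.2, 202.1]] [ 0.384 -0.089  0.03 ]
scene red 300 [298.9 236. ] [[300.9, 218.8], [296.6, 256.3]] [0.505 0.096 0.03 ]
scene blue 27 [157.2 128.3] [[154.4, 122.8], [160.1, 134.0]] [ 0.15  -0.538  0.03 ]
scene blue 26 [165.  142.8] [[161.8, 136.6], [167.7, 148.1]] [ 0.224 -0.464  0.03 ]
scene blue 126 [153.2 198.1] [[145.7, 182.6], [160.6, 213.7]] [ 0.489 -0.356  0.03 ]
scene orange 45 [202.1 228. ] [[202.4, 218.0], [201.7, 240.1]] [ 0.556 -0.164  0.03 ]
side red 213 [365.9 211.7] [[380.1, 208.5], [349.9, 215.3]] [ 0.378 -0.08   0.03 ]
side red 677 [308.3 260.7] [[334.7, 259.0], [281.5, 262.4]] [0.513 0.095 0.03 ]
side blue 190 [386.1 109.2] [[392.6, 94.7], [379.6, 123.7]] [ 0.302 -0.579  0.03 ]
side blue 219 [293.1 127.4] [[300.1, 112.5], [285.9, 142.5]] [ 0.604 -0.435  0.03 ]
side orange 358 [337.   25.6] [[325.6, 27.1], [348.0, 24.1]] [ 0.49  -1.269  0.03 ]
side orange 165 [383.3 151.8] [[390.8, 143.0], [375.8, 160.7]] [ 0.322 -0.34   0.03 ]
side orange 181 [280.3 173.1] [[286.8, 164.1], [273.6, 182.2]] [ 0.617 -0.207  0.03 ]
```

View pics/c.png

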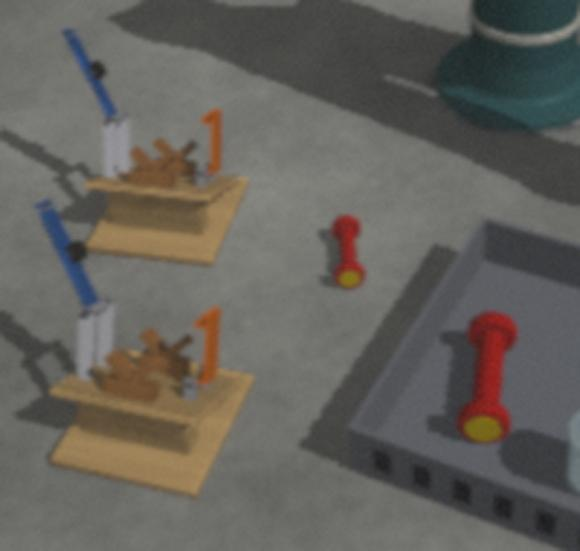

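View pics/d.png

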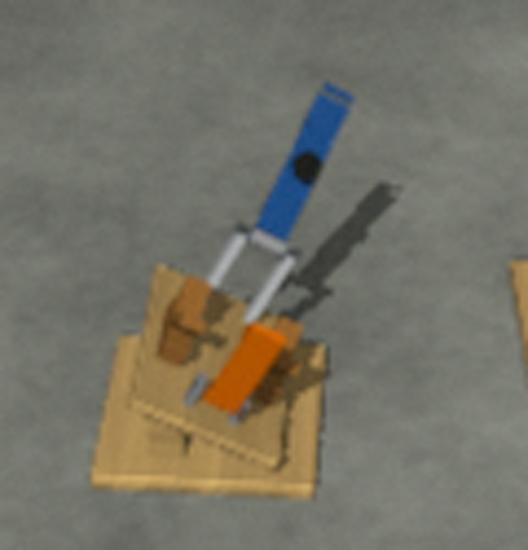

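Crops: the rattle in the basket is red with a yellow end face, and larger than the loose one. The far cradle's strap is up, its tip at scene (145,181) and side (301,111), and its orange catch is at scene (202,228). Now I'll work out the poses.

```bash
cat > m2.py <<'E'
from h import *
from m1 import a,b,blobs,ends
A=lambda u,v:[130+u/2.9,110+v/2.9]
B=lambda u,v:[225+u/4.4,90+v/4.4]
def t(n,ua,ub): p,g=tri(a,[ua],b,[ub]); print(n,p.round(4),'gap',round(g,4)); return p
tip=t('tip mid',A(44,204),B(338,92))
bs=t('blue bottom',A(90,302),B(270,235))
print('strap dir',(bs-tip)/np.linalg.norm(bs-tip),np.linalg.norm(bs-tip))
ct=t('catch top',A(208,314),B(264,332)); 
for z in(0.0,0.012): print('base',z,onz(a,[A(52,463),A(197,493),A(253,378)],z).round(4).tolist(),onz(b,[B(92,485),B(313,495),B(328,345),B(122,335)],z).round(4).tolist())
t('plate low-left A', A(52,393),B(130,402))
t('plate R',A(190,420),B(280,468))
# rattle : red+yellow silhouettes
for im in(a,b):
    h=cv2.cvtColor(im['color'],cv2.COLOR_RGB2HSV); m=cv2.inRange(h,(0,150,50),(34,255,255))|cv2.inRange(h,(172,150,50),(180,255,255))
    n,l,st,c=cv2.connectedComponentsWithStats(m)
    i=min(range(1,n),key=lambda i:abs(onz(im,[c[i]],.029)[0][:2]-[.51,.095]).sum())
    p=np.argwhere(l==i)[:,::-1]; w=onz(im,p,.029)[:,:2]; u=np.linalg.svd(w-w.mean(0),full_matrices=False)[2][0]
    tt=(w-w.mean(0))@u; print('rattle',st[i],w.mean(0).round(4),'mid',(w.mean(0)+u*(tt.min()+tt.max())/2).round(4),'yaw',np.degrees(np.arctan2(u[1],u[0])).round(1),'len',np.ptp(tt))
E
python3 m2.py | grep -v -E '^(scene|side)'
```

```text
tip mid [ 0.568  -0.2941  0.1794] gap 0.0027
blue bottom [ 0.6039 -0.2458  0.1054] gap 0.0003
strap dir [ 0.37656605  0.50631031 -0.77578855] 0.09530190375877313
catch top [ 0.595  -0.134   0.1173] gap 0.0024
base 0.0 [[0.7073, -0.251, -0.0], [0.6977, -0.1133, 0.0], [0.5616, -0.1204, 0.0]] [[0.701, -0.1166, 0.0], [0.5627, -0.1237, 0.0], [0.5671, -0.2696, 0.0], [0.7076, -0.2639, 0.0]]
base 0.012 [[0.7143, -0.2435, 0.012], [0.7048, -0.1079, 0.012], [0.5708, -0.1149, 0.012]] [[0.6979, -0.1044, 0.012], [0.5617, -0.1115, 0.012], [0.566, -0.2551, 0.012], [0.7044, -0.2495, 0.012]]
plate low-left A [ 0.6797 -0.235   0.0183] gap 0.0829
plate R [ 0.5926 -0.1815 -0.0413] gap 0.0114
rattle [289 218  19  44 486] [0.5183 0.0974] mid [0.5132 0.0964] yaw 10.6 len 0.15363759977276017
rattle [280 250  57  23 734] [0.513  0.0947] mid [0.5128 0.0946] yaw 11.7 len 0.12992044948350756
```

```bash
cat >> h.py <<'E'
def Rt(s): q=s['tcp_rot']; return R.from_quat([q[1],q[2],q[3],q[0]])
def frame(yaw,slope):
    "tool orientation: x=-xs, y=ys, z=-zs for yaw/slope in deg"
    S=R.from_euler('ZY',[yaw,-slope],degrees=True); return S*R.from_euler('y',180,degrees=True)
def go(p,T=None,s=None):
    s=s or state(); r=Rt(s); T=T or r; d=np.array(p)-s['position']
    print('turn',((r.inv()*T).as_rotvec()/.12).round(2),'shift-now',(r.inv().apply(d)/.1).round(3),'shift-after',(T.inv().apply(d)/.1).round(3))
E
python3 - <<'E'
from h import *
print(get_image('wrist')['mount'])
go([.50,.0955,.36],frame(11.3,0));
E
```

```text
[[-2.71947987e-04 -9.47553832e-01 -3.19596092e-01  8.14803147e-02]
 [ 9.99999830e-01 -9.26012065e-05 -5.76362844e-04 -1.71531925e-04]
 [ 5.16539838e-04 -3.19596194e-01  9.47553695e-01  3.09172777e-02]
 [ 0.00000000e+00  0.00000000e+00  0.00000000e+00  1.00000000e+00]]
turn [-0.   -0.   -4.95] shift-now [-4.242 -3.686  0.446] shift-after [-1.452 -5.429  0.444]
```

```bash
python3 -m inch '0 0 -.99 0 0 0 -.1;0 0 -.99 0 0 0 -.1;0 0 -.99 0 0 0 -.1;0 0 -.99 0 0 0 -.1;0 0 -.99 0 0 0 -.1;0 0 0 -.09 -.34 .03 -.1;0 0 0 -.09 -.34 .03 -.1;0 0 0 -.09 -.34 .03 -.1;0 0 0 -.09 -.34 .03 -.1;0 0 0 -.09 -.34 .03 -.1;0 0 0 -.09 -.34 .03 -.1;0 0 0 -.09 -.34 .03 -.1;0 0 0 -.09 -.34 .03 -.1;0 0 0 -.09 -.34 .03 -.1;0 0 0 -.09 -.34 .03 -.1;0 0 0 -.09 -.34 .03 -.1;0 0 0 -.09 -.34 .03 -.1;0 0 0 -.09 -.34 .02 -.1;0 0 0 -.09 -.34 .02 -.1;0 0 0 -.09 -.34 .02 -.1'
python3 - <<'E'
from h import *
go([.50,.0955,.36],frame(11.3,0)); s=state(); print(s['time'],s['gripper_width'])
go([.466,-.19,.369],frame(3,27.5))
E
```

```text
time: 2.02
position: [0.484, 0.1241, 0.3629]
tcp_rot: [0.0, -0.098, 0.995, 0.0]
ft_force: [0.8, 0.3, 0.6]
gripper_width: 0.0387
gripper_force: 0.0
turn [ 0.    0.01 -0.  ] shift-now [-0.101 -0.312  0.029] shift-after [-0.101 -0.312  0.029]
2.0167 0.038673658057032996
turn [ 0.29 -3.99  1.18] shift-now [ 0.792 -3.045 -0.062] shift-after [ 0.277 -3.128 -0.213]
```

```bash
cat > rat.py <<'E'
from h import *
def rattle(im,s,z=.029):
    h=cv2.cvtColor(im['color'],cv2.COLOR_RGB2HSV); m=cv2.inRange(h,(0,150,50),(6,255,255))|cv2.inRange(h,(172,150,50),(180,255,255))
    n,l,st,c=cv2.connectedComponentsWithStats(m); i=1+np.argmax(st[1:,4])
    p=np.argwhere(l==i)[:,::-1]; w=onz(im,p,z,s)[:,:2]; c0=w.mean(0); u=np.linalg.svd(w-c0,full_matrices=False)[2][0]
    tt=(w-c0)@u; v=np.array([-u[1],u[0]]);nn=(w-c0)@v
    print('rattle',st[i],c0.round(4),'mid',(c0+u*(tt.min()+tt.max())/2+v*(nn.min()+nn.max())/2).round(4),'yaw',np.degrees(np.arctan2(u[1],u[0])).round(1),'len',np.ptp(tt).round(4),'w',np.ptp(nn).round(4))
E
python3 - <<'E'
from rat import *
s=state(); im=save('wrist','e.png'); rattle(im,s); print(pose(im,s)[1])
E
python3 -m inch '0 0 0 .088 -.338 -.007 -.1;0 0 0 .088 -.338 -.007 -.1;0 0 0 .088 -.338 -.007 -.1;0 0 0 .088 -.338 -.007 -.1;0 0 0 .088 -.338 -.007 -.1;0 0 0 .088 -.338 -.007 -.1;0 0 0 .088 -.338 -.007 -.1;0 0 0 .088 -.338 -.007 -.1;0 0 0 .088 -.338 -.007 -.1;.06 -.8 .24 0 0 0 -.1;.06 -.8 .24 0 0 0 -.1;.06 -.8 .24 0 0 0 -.1;.06 -.8 .24 0 0 0 -.1;.06 -.8 .24 0 0 0 -.1;0 0 0 0 0 0 -.1'
python3 - <<'E'
from rat import *
s=state(); im=save('wrist','f.png'); np.save('f.npy',s,allow_pickle=True); print(s['position'],pose(im,s)[1])
go([.466,-.19,.369],frame(3,27.5))
E
```

```text
rattle [ 212  146   58  144 4667] [0.5153 0.0967] mid [0.5205 0.0983] yaw 13.2 len 0.1356 w 0.0482
[0.40400821 0.10765329 0.33194067]
time: 3.32
position: [0.4644, -0.188, 0.3689]
tcp_rot: [0.239, -0.023, 0.971, 0.006]
ft_force: [-0.7, -0.0, -2.4]
gripper_width: 0.0383
gripper_force: 0.0
[ 0.4643868  -0.18796258  0.3688782 ] [ 0.40655812 -0.19111714  0.30333919]
turn [-0.01 -0.01 -0.02] shift-now [-0.012 -0.02   0.005] shift-after [-0.012 -0.02   0.005]
```

View pics/f.png

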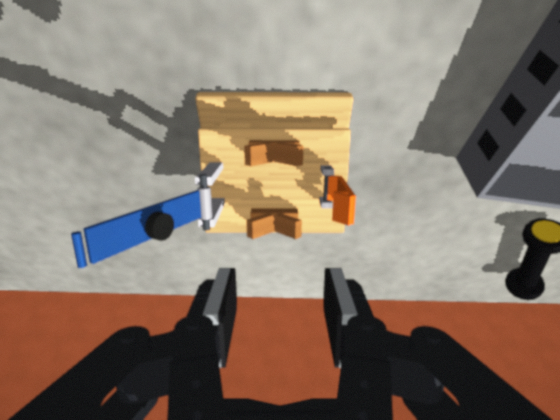

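Wrist view: image right is +y and image down is up the slope. The lower V is at (274,152), the upper V at (274,222), the strap hinge near (206,203), the strap tip at (79,248) and the catch at (342,200). I'll enlarge it to take the V corners.

Run:
```python
import cv2
i=cv2.imread('pics/f.png')[85:270,190:370]; cv2.imwrite('pics/g.png',cv2.resize(i,None,fx=3.2,fy=3.2,interpolation=cv2.INTER_CUBIC))
```

```text
(no output)
```

View pics/g.png

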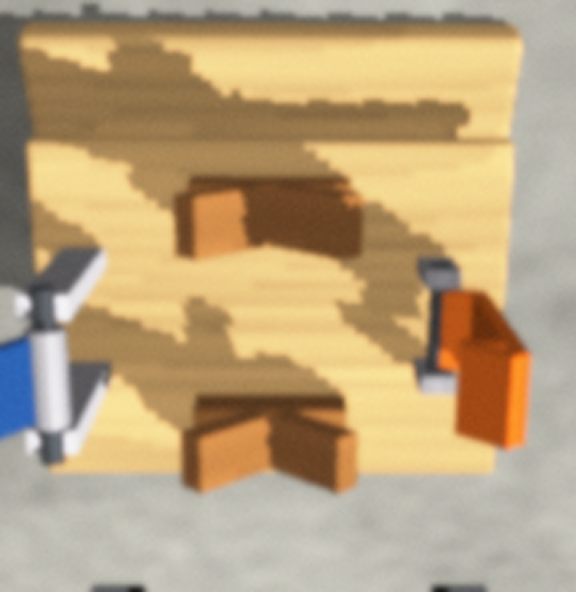

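The crop shows the upper V's inner top corners at about (202,490) and (340,490), the lower V's at about (196,256) and (344,256), and the hinge barrel's middle at (48,372). I'll cast rays to the heights these points must have and compare the origins they imply.

```bash
cat > m3.py <<'E'
from h import *
im=get_image('wrist'); s=np.load('f.npy',allow_pickle=True).item()
G=lambda u,v:[190+u/3.2,85+v/3.2]
pts=[('upL',G(202,490),(40,-18.4,0)),('upR',G(340,490),(40,18.4,0)),('loL',G(196,256),(-24,-18.4,0)),('loR',G(344,256),(-24,18.4,0)),('apexU40',G(272,466),(40,0,-18.4)),('apexU24',G(268,412),(24,0,-18.4)),('apexL-24',G(256,243),(-24,0,-18.4)),
('hinge',G(48,372),(0,-53,22)),('tip',[79,248],(0,-104.5,111.2)),('baseplateLo',G(270,140),(-40,0,-38))]
for yaw in(1,3,5):
    S=R.from_euler('ZY',[yaw,-27.5],degrees=True); print(yaw)
    for n,uv,c in pts:
        w=S.apply(np.array(c)/1000); P=onz(im,[uv],.085+w[2],s)[0]; print('  ',n,(P-w).round(4))
E
python3 m3.py
```

```text
1
   upL [ 0.6144 -0.1847  0.085 ]
   upR [ 0.6133 -0.1844  0.085 ]
   loL [ 0.6146 -0.1864  0.085 ]
   loR [ 0.6135 -0.186   0.085 ]
   apexU40 [ 0.6144 -0.1842  0.085 ]
   apexU24 [ 0.6141 -0.1857  0.085 ]
   apexL-24 [ 0.6145 -0.1899  0.085 ]
   hinge [ 0.6153 -0.1861  0.085 ]
   tip [ 0.6148 -0.1858  0.085 ]
   baseplateLo [ 0.6037 -0.187   0.085 ]
3
   upL [ 0.6138 -0.186   0.085 ]
   upR [ 0.6139 -0.1856  0.085 ]
   loL [ 0.6139 -0.1857  0.085 ]
   loR [ 0.6141 -0.1852  0.085 ]
   apexU40 [ 0.6145 -0.1858  0.085 ]
   apexU24 [ 0.6141 -0.1868  0.085 ]
   apexL-24 [ 0.6145 -0.1895  0.085 ]
   hinge [ 0.6135 -0.1858  0.085 ]
   tip [ 0.6111 -0.1841  0.085 ]
   baseplateLo [ 0.6037 -0.1863  0.085 ]
5
   upL [ 0.6132 -0.1873  0.085 ]
   upR [ 0.6147 -0.1868  0.085 ]
   loL [ 0.6133 -0.185   0.085 ]
   loR [ 0.6147 -0.1844  0.085 ]
   apexU40 [ 0.6146 -0.1873  0.085 ]
   apexU24 [ 0.6142 -0.1878  0.085 ]
   apexL-24 [ 0.6145 -0.1891  0.085 ]
   hinge [ 0.6116 -0.1855  0.085 ]
   tip [ 0.6073 -0.1826  0.085 ]
   baseplateLo [ 0.6037 -0.1857  0.085 ]
```

The saddle is at O=(0.6139,-0.1857,0.085) with a yaw of about 2.5°; all corners agree within 1 mm. Now back over the rattle.

Run:
```python
from h import *
go([.513,.0955,.30],frame(12,0))
```

```text
turn [-0.32  3.98 -1.3 ] shift-now [-0.234  2.809  0.899] shift-after [-1.058  2.675  0.691]
```

```bash
python3 -m inch '0 0 0 -.026 .312 .1 -.1;0 0 0 -.026 .312 .1 -.1;0 0 0 -.026 .312 .1 -.1;0 0 0 -.026 .312 .1 -.1;0 0 0 -.026 .312 .1 -.1;0 0 0 -.026 .312 .1 -.1;0 0 0 -.026 .312 .1 -.1;0 0 0 -.026 .312 .1 -.1;0 0 0 -.026 .312 .1 -.1;-.06 .8 -.26 0 0 0 -.1;-.06 .8 -.26 0 0 0 -.1;-.06 .8 -.26 0 0 0 -.1;-.06 .8 -.26 0 0 0 -.1;-.06 .8 -.26 0 0 0 -.1;0 0 0 0 0 0 -.1;0 0 0 0 0 0 -.1'
python3 - <<'E'
from rat import *
s=state(); im=save('wrist','r.png'); rattle(im,s,.029); rattle(im,s,.04); go([.513,.0955,.30],frame(12,0)); print(pose(im,s)[1],s['ft_force'])
E
```

```text
time: 4.75
position: [0.5143, 0.0958, 0.2998]
tcp_rot: [0.001, -0.104, 0.995, -0.003]
ft_force: [-0.1, 0.3, 0.7]
gripper_width: 0.0388
gripper_force: 0.0
rattle [ 249  123   72  184 8152] [0.5178 0.0965] mid [0.522  0.0977] yaw 11.3 len 0.1363 w 0.0465
rattle [ 249  123   72  184 8152] [0.514  0.0957] mid [0.518  0.0968] yaw 11.3 len 0.13 w 0.0444
turn [-0.04  0.01 -0.01] shift-now [ 0.009 -0.    -0.003] shift-after [ 0.009 -0.    -0.003]
[0.43459587 0.07824569 0.26875658] [-0.12845541  0.28922773  0.67466235]
```

View pics/r.png

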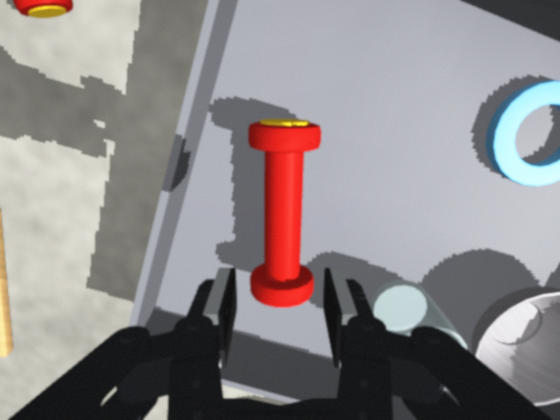

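The handle runs along u≈283 from v=151 to about 265, almost in line with the fingers, and the far cap's rim is at v=306. I'll compute the middle from these cap rims, whose tops are at z=0.053.

Run:
```python
from rat import *
im=get_image('wrist'); s=state()
h=cv2.cvtColor(cv2.imread('pics/r.png'),cv2.COLOR_BGR2HSV); m=cv2.inRange(h,(0,150,50),(6,255,255))|cv2.inRange(h,(172,150,50),(180,255,255))
for v in (160,180,200,220,240): c=np.where(m[v,230:340])[0]+230; print(v,c.min(),c.max(), end=' ')
P=onz(im,[[283,306],[285,151]],.053,s); u=np.array([np.cos(np.radians(11.3)),np.sin(np.radians(11.3)),0])
print('\n',P.round(4),'dist (exp .108)',np.linalg.norm(P[0]-P[1]),'mids',(P[0]-.062*u).round(4),(P[1]+.046*u).round(4))
H=onz(im,[[284,160],[283,240]],.029,s);print(H.round(4),np.degrees(np.arctan2(*(H[1]-H[0])[1::-1])))
```

```text
160 265 302 180 265 301 200 265 301 220 265 300 240 265 299 
 [[0.5722 0.1086 0.053 ]
 [0.4678 0.0874 0.053 ]] dist (exp .108) 0.10645800903513915 mids [0.5114 0.0964 0.053 ] [0.5129 0.0964 0.053 ]
[[0.4776 0.0891 0.029 ]
 [0.5341 0.1005 0.029 ]] 11.430007120105659
```

```bash
python3 -m inch '-.04 .01 -.01 .022 .002 .2 0;0 0 0 0 0 .25 0;0 0 0 0 0 .25 0;0 0 0 0 0 .2 0;0 0 0 0 0 .12 0;0 0 0 0 0 .09 0;0 0 0 0 0 .03 0;0 0 0 0 0 0 0'
python3 -c "
from h import *
go([.512,.0961,.186],frame(11.4,0))"
```

```text
time: 5.52
position: [0.5113, 0.0953, 0.1857]
tcp_rot: [-0.001, -0.105, 0.995, 0.001]
ft_force: [0.6, -0.1, 0.0]
gripper_width: 0.0428
gripper_force: 0.0
turn [ 0.01 -0.01  0.09] shift-now [-0.008  0.006 -0.003] shift-after [-0.008  0.007 -0.003]
```

```bash
python3 -m inch '0 0 .09 -.008 .007 0 -.5;0 0 0 0 0 0 -.8;0 0 0 0 0 0 -1;0 0 0 0 0 0 -1;0 0 0 0 0 0 -1;0 0 0 0 0 0 -1;0 0 0 0 0 -.05 -1;0 0 0 0 0 -.15 -1;0 0 0 0 0 -.25 -1;0 0 0 0 0 -.3 -1;0 0 0 0 0 -.3 -1;0 0 0 0 0 -.3 -1;0 0 0 0 0 0 -1;0 0 0 0 0 0 -1' 45
python3 - <<'E'
from rat import *
s=state(); im=save('wrist','k.png'); print(s['ft_force'],s['ft_torque'])
S=R.from_euler('ZY',[2.5,-27.5],degrees=True);O=np.array([.6139,-.1857,.085]);T=frame(2.5,27.5)
go(O+S.apply([.001,0,.155+.060]),T)
print(O+S.apply([.001,0,.155+.06]))
E
```

```text
time: 6.68
position: [0.5124, 0.0961, 0.3225]
tcp_rot: [0.001, -0.1, 0.995, 0.002]
ft_force: [-0.4, -0.3, -1.4]
gripper_width: 0.0244
gripper_force: 44.3
[-0.40593778 -0.28097306 -1.4308987 ] [-0.02485656 -0.03670851  0.0381633 ]
turn [ 0.33 -4.    1.27] shift-now [ 0.529 -2.813  0.443] shift-after [ 0.284 -2.86   0.358]
[ 0.5156047  -0.18999167  0.27616908]
```

View pics/k.png

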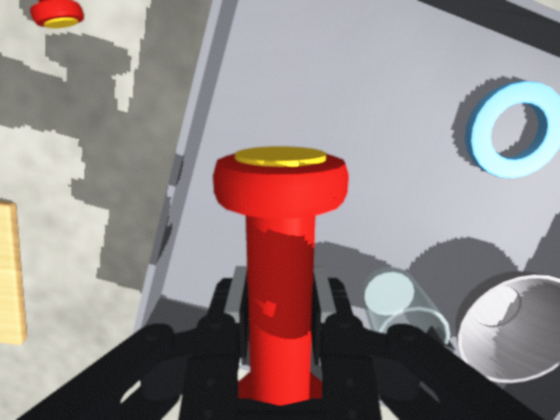

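The rattle is held, centred at u=281, with its near cap at v=150–217. I'll check where it sits in the grip, and its pitch.

Run:
```python
from rat import *
im=get_image('wrist'); M=np.array(im['mount']); K,D=KD(im)
def tool(uv,z):
    p=cv2.undistortPoints(np.array([[uv]],float),K,D)[0,0]; d=M[:3,:3]@[p[0],p[1],1]; o=M[:3,3]; return o+d*(z-o[2])/d[2]
print('inner rim top (exp x .046):',tool((281,217),.133).round(4)); print('outer disc centre (exp x .062):',tool((281,157),.157).round(4))
print('outer rim top',tool((281,147),.133).round(4))
for x in(.046,.062):
  for z in (.133,.157,.181):
    R2=M[:3,:3].T; P=R2@(np.array([x,0,z])-M[:3,3]); print(x,z,cv2.projectPoints(P.reshape(1,3),np.zeros(3),np.zeros(3),K,D)[0].ravel().round(1))
```

```text
inner rim top (exp x .046): [ 0.0455 -0.0002  0.133 ]
outer disc centre (exp x .062): [ 5.91e-02 -1.00e-04  1.57e-01]
outer rim top [ 0.0662 -0.0002  0.133 ]
0.046 0.133 [281.6 215.3]
0.046 0.157 [281.4 193.3]
0.046 0.181 [281.1 177.8]
0.062 0.133 [281.7 162. ]
0.062 0.157 [281.4 148.7]
0.062 0.181 [281.2 139.6]
```

Run:
```python
from rat import *
S=R.from_euler('ZY',[2.5,-27.5],degrees=True);O=np.array([.6139,-.1857,.085]);T=frame(2.5,27.5)
go(O+S.apply([.001,0,.157+.1]),T)
```

```text
turn [ 0.33 -4.02  1.27] shift-now [ 0.717 -2.782  0.064] shift-after [ 0.277 -2.859 -0.069]
```

```bash
python3 -m inch '.066 -.8 .254 0 0 0 -1;.066 -.8 .254 0 0 0 -1;.066 -.8 .254 0 0 0 -1;.066 -.8 .254 0 0 0 -1;.066 -.8 .254 0 0 0 -1;0 0 0 .028 -.286 -.007 -1;0 0 0 .028 -.286 -.007 -1;0 0 0 .028 -.286 -.007 -1;0 0 0 .028 -.286 -.007 -1;0 0 0 .028 -.286 -.007 -1;0 0 0 .028 -.286 -.007 -1;0 0 0 .028 -.286 -.007 -1;0 0 0 .028 -.286 -.007 -1;0 0 0 .028 -.286 -.007 -1;0 0 0 .028 -.286 -.007 -1;0 0 0 0 0 0 -1;0 0 0 0 0 0 -1'
cat > sad.py <<'E'
from rat import *
S=R.from_euler('ZY',[2.5,-27.5],degrees=True);O=np.array([.6139,-.1857,.085]);T=frame(2.5,27.5)
def st():
    s=state(); print('saddle pos TCP mm',(S.inv().apply(np.array(s['position'])-O)*1e3).round(2),'F saddle',S.inv().apply(s['ft_force']).round(2),'w',round(s['gripper_width'],4),'grip',s['gripper_force'],'t',s['time']); return s
E
python3 - <<'E'
from sad import *
s=st();go(O+S.apply([.0,0,.157+.1]),T)
im=save('wrist','l.png'); 
a=save('scene','sc2.png');b=save('side','sd2.png')
cv2.imwrite('pics/l2.png',np.hstack([cv2.resize(a['color'][150:300,100:270],(400,353)),cv2.resize(b['color'][80:230,210:380],(400,353))])[:,:,::-1])
E
```

```text
time: 8.2
position: [0.4952, -0.1934, 0.3123]
tcp_rot: [0.236, -0.018, 0.972, 0.005]
ft_force: [0.2, 0.8, -0.9]
gripper_width: 0.0246
gripper_force: 44.4
saddle pos TCP mm [ -0.57  -2.48 256.53] F saddle [-0.23  0.84 -0.85] w 0.0246 grip 44.3843275308609 t 8.2
turn [-0.01 -0.04 -0.05] shift-now [-0.006  0.025 -0.005] shift-after [-0.006  0.025 -0.005]
```

View pics/l2.png

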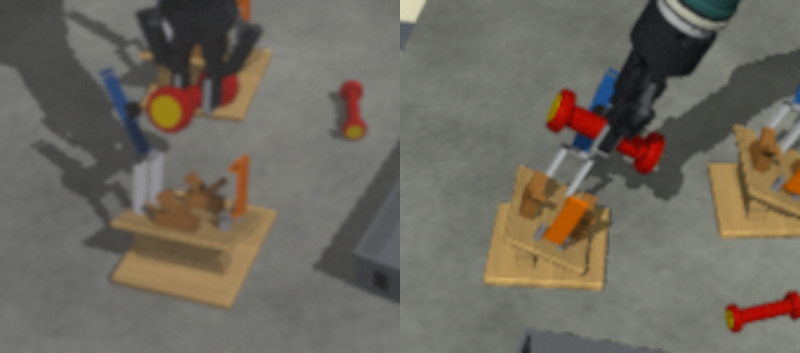

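The rattle is held above the far cradle and lined up with the slope; the strap is open and clear. Its upper yellow cap is at scene (171,197) and side (278,126); I'll check its pose from these.

Run:
```python
from sad import *
a=get_image('scene');b=get_image('side')
def yel(im,lo):
    x0,y0,x1,y1=lo; h=cv2.cvtColor(im['color'],cv2.COLOR_RGB2HSV); m=cv2.inRange(h,(20,150,60),(34,255,255)); k=np.zeros_like(m);k[y0:y1,x0:x1]=m[y0:y1,x0:x1]
    p=np.argwhere(k)[:,::-1]; (c,ax,an)=cv2.fitEllipse(p.astype(np.float32)); print(len(p),p.mean(0),c); return p.mean(0)
ca=yel(a,(155,180,190,215)); cb=yel(b,(265,110,295,145))
p,g=tri(a,[ca],b,[cb]); print(p,g,'saddle mm',S.inv().apply(p-O)*1e3)
st()
```

```text
126 [170.56349206 197.08730159] (170.5633544921875, 197.08810424804688)
28 [274.67857143 125.21428571] (274.66455078125, 125.24467468261719)
[ 0.62669631 -0.18469788  0.20260775] 0.0016848462441947706 saddle mm [65.68365405  0.44299432 98.39611174]
saddle pos TCP mm [  1.59   1.53 257.1 ] F saddle [-0.66 -0.03 -0.23] w 0.0248 grip 44.384976625442505 t 8.45
```

Run:
```python
from sad import *
go(O+S.apply([-.0005,.0005,.157+.012]),T)
```

```text
turn [ 0.01 -0.01  0.02] shift-now [ 0.019 -0.011  0.881] shift-after [ 0.021 -0.01   0.881]
```

```bash
python3 -m inch '0 0 0 .02 -.01 .1 -1;0 0 0 0 0 .15 -1;0 0 0 0 0 .15 -1;0 0 0 0 0 .15 -1;0 0 0 0 0 .15 -1;0 0 0 0 0 .1 -1;0 0 0 0 0 .08 -1;0 0 0 0 0 0 -1;0 0 0 0 0 0 -1;0 0 0 0 0 0 -1'
python3 - <<'E'
from sad import *
st(); go(O+S.apply([-.0005,.0005,.157]),T)
E
```

```text
time: 9.28
position: [0.5354, -0.1898, 0.2353]
tcp_rot: [0.237, -0.021, 0.971, 0.005]
ft_force: [-0.1, -0.3, -0.7]
gripper_width: 0.0246
gripper_force: 44.4
saddle pos TCP mm [ -0.36  -0.67 169.59] F saddle [-0.42 -0.31 -0.62] w 0.0246 grip 44.39926743507385 t 9.2833
turn [-0.   -0.01  0.01] shift-now [0.001 0.012 0.126] shift-after [0.001 0.012 0.126]
```

```bash
python3 -m inch '0 0 0 0 .005 .05 -1;0 0 0 0 0 .03 -1;0 0 0 0 0 .02 -1;0 0 0 0 0 .01 -1;0 0 0 0 0 0 -1;0 0 0 0 0 0 -1'
python3 -c "
from sad import *
st()"
```

```text
time: 9.78
position: [0.5403, -0.1896, 0.2259]
tcp_rot: [0.238, -0.021, 0.971, 0.005]
ft_force: [0.7, 0.2, -1.7]
gripper_width: 0.0245
gripper_force: 44.4
saddle pos TCP mm [ -0.27  -0.68 159.  ] F saddle [-0.17  0.17 -1.8 ] w 0.0245 grip 44.39941942691803 t 9.7833
```

```bash
python3 -m inch '0 0 0 0 0 .01 -1;0 0 0 0 0 .01 -1;0 0 0 0 0 0 -1;0 0 0 0 0 0 -1' >/dev/null
python3 -c "
from sad import *
st()"
python3 -m inch '0 0 0 0 0 .01 -1;0 0 0 0 0 .01 -1;0 0 0 0 0 0 -1;0 0 0 0 0 0 -1'>/dev/null
python3 -c "
from sad import *
st()"
```

```text
saddle pos TCP mm [-1.5000e-01 -2.6000e-01  1.5755e+02] F saddle [-0.72  2.1  10.1 ] w 0.0244 grip 45.53015112876892 t 10.1167
saddle pos TCP mm [ -0.29  -0.39 157.29] F saddle [-4.65  4.32 33.55] w 0.0245 grip 47.92194843292236 t 10.45
```

```bash
python3 -m inch '0 0 0 0 .003 -.014 -1;0 0 0 0 0 0 -1;0 0 0 0 0 0 -1' >/dev/null
python3 -c "
from sad import *
st()"
python3 -m inch '0 0 0 .01 0 0 -1;0 0 0 .01 0 0 -1;0 0 0 .01 0 0 -1;0 0 0 .01 0 0 -1;0 0 0 0 0 0 -1;0 0 0 0 0 0 -1'>/dev/null
python3 -c "
from sad import *
st()"
```

```text
saddle pos TCP mm [ -0.19  -0.22 157.46] F saddle [-3.28  2.1  19.42] w 0.0241 grip 46.210774183273315 t 10.7
saddle pos TCP mm [-1.1800e+00 -6.0000e-02  1.5751e+02] F saddle [ 4.48  1.9  12.63] w 0.0247 grip 45.47085464000702 t 11.2
```

```bash
python3 -m inch '0 0 0 .01 0 -.003 -1;0 0 0 .01 0 0 -1;0 0 0 0 0 0 -1;0 0 0 0 0 0 -1' >/dev/null
python3 -c "
from sad import *
st()"
python3 -m inch '0 0 0 .01 0 0 -1;0 0 0 .01 0 0 -1;0 0 0 0 0 0 -1;0 0 0 0 0 0 -1'>/dev/null
python3 -c "
from sad import *
st()"
```

```text
saddle pos TCP mm [-3.3800e+00 -4.0000e-02  1.5755e+02] F saddle [5.48 1.76 9.86] w 0.0247 grip 45.14373779296875 t 11.5333
saddle pos TCP mm [-5.2400e+00 -6.0000e-02  1.5753e+02] F saddle [5.95 1.94 9.66] w 0.0246 grip 45.145357847213745 t 11.8667
```

```bash
for k in 1; do python3 -m inch '0 0 0 .01 0 0 -1;0 0 0 .01 0 0 -1;0 0 0 0 0 0 -1;0 0 0 0 0 0 -1' >/dev/null; done
python3 -c "
from sad import *
st()"
python3 -m inch '0 0 0 .01 0 0 -1;0 0 0 .005 0 0 -1;0 0 0 0 0 0 -1;0 0 0 0 0 0 -1'>/dev/null
python3 -c "
from sad import *
st()"
```

```text
saddle pos TCP mm [-7.3600e+00 -1.1000e-01  1.5754e+02] F saddle [5.15 3.   7.21] w 0.0244 grip 45.08481681346893 t 12.2
saddle pos TCP mm [ -8.4   -0.24 157.59] F saddle [5.97 2.05 5.3 ] w 0.0245 grip 44.833688735961914 t 12.5333
```

```bash
python3 -m inch '0 0 0 .01 0 0 -1;0 0 0 0 0 0 -1;0 0 0 0 0 0 -1' >/dev/null
python3 -c "
from sad import *
st()"
python3 -m inch '0 0 0 .01 0 0 -1;0 0 0 0 0 0 -1;0 0 0 0 0 0 -1'>/dev/null
python3 -c "
from sad import *
st()"
```

```text
saddle pos TCP mm [ -8.48  -0.26 157.64] F saddle [6.88 2.62 1.33] w 0.0244 grip 44.439130425453186 t 12.7833
saddle pos TCP mm [ -8.51  -0.31 157.7 ] F saddle [ 8.42  1.7  -1.71] w 0.0246 grip 44.350066781044006 t 13.0333
```

```bash
python3 -m inch '0 0 0 .01 0 .006 -1;0 0 0 .005 0 .004 -1;0 0 0 0 0 0 -1;0 0 0 0 0 0 -1' >/dev/null
cat > cap.py <<'E'
from sad import *
def yel(im,z=0):
    c0=proj(im,O+S.apply([.056,0,z]))[0].astype(int); h=cv2.cvtColor(im['color'],cv2.COLOR_RGB2HSV); m=cv2.inRange(h,(20,150,60),(34,255,255)); k=np.zeros_like(m);x,y=c0;k[y-14:y+15,x-14:x+15]=m[y-14:y+15,x-14:x+15]
    p=np.argwhere(k)[:,::-1]; print(len(p),c0,p.mean(0).round(1)); return p.mean(0)
def cap():
    a=get_image('scene');b=get_image('side')
    ca=yel(a);cb=yel(b);p,g=tri(a,[ca],b,[cb]);print('gap',g,'cap saddle mm',(S.inv().apply(p-O)*1e3).round(1))
    print('scene ray at x_s=56 plane', end=' ')
    o,d=ray(a,[ca]); n=S.apply([1,0,0]); t=((O+.056*n-o)@n)/(d[0]@n); print((S.inv().apply(o+t*d[0]-O)*1e3).round(1))
E
python3 -c "
from cap import *
st();cap()"
```

```text
saddle pos TCP mm [ -8.55  -0.44 157.61] F saddle [9.17 3.54 2.66] w 0.0245 grip 45.027928948402405 t 13.3667
110 [170 234] [170.4 235.4]
26 [261 154] [261.2 153.7]
gap 0.001427562993380759 cap saddle mm [56.9 -1.4 -1.1]
scene ray at x_s=56 plane [56.  -1.5 -2.1]
```

```bash
python3 -m inch '0 0 0 -.02 0 .003 -1;0 0 0 0 0 0 -1;0 0 0 0 0 0 -.6;0 0 0 0 0 0 -.4;0 0 0 0 0 0 -.15;0 0 0 0 0 0 -.1;0 0 0 0 0 0 -.1;0 0 0 0 0 0 -.1' 20
python3 -c "
from cap import *
st();cap()"
```

```text
time: 14.13
position: [0.5319, -0.1911, 0.2185]
tcp_rot: [0.235, -0.021, 0.972, 0.005]
ft_force: [-0.2, -0.8, 1.1]
gripper_width: 0.0382
gripper_force: 0.0
saddle pos TCP mm [-11.2   -1.79 156.33] F saddle [ 0.32 -0.74  1.03] w 0.0382 grip 0.0 t 14.1333
113 [170 234] [170.4 235.4]
26 [261 154] [261.2 153.7]
gap 0.0014268276460008434 cap saddle mm [57.  -1.2 -0.9]
scene ray at x_s=56 plane [56.  -1.3 -2. ]
```

The rattle stayed put on release: cap at x≈57, expected 56, resting against the upper V. I'll withdraw straight up the saddle's z, shut the fingers and move beyond the strap's outer side.

```bash
python3 -m inch '0 0 0 0 0 -.05 -.1;0 0 0 0 0 -.1 -.1;0 0 0 0 0 -.2 -.1;0 0 0 0 0 -.3 -.1;0 0 0 0 0 -.3 -.1;0 0 0 0 0 -.3 -.1;0 0 0 0 0 -.3 -1;0 0 0 0 0 -.1 -1;0 0 0 0 -.3 0 -1;0 0 0 0 -.3 0 -1;0 0 0 0 -.3 0 -1;0 0 0 0 -.3 0 -1;0 0 0 0 -.2 0 -1;0 0 0 0 0 0 -1;0 0 0 0 0 0 -1;0 0 0 0 0 0 -1'
python3 - <<'E'
from cap import *
st();cap();go(O+S.apply([0,-.142,.253]),T)
E
```

```text
time: 15.57
position: [0.4626, -0.3327, 0.3646]
tcp_rot: [0.235, -0.021, 0.972, 0.007]
ft_force: [0.7, 2.0, -0.7]
gripper_width: -0.0002
gripper_force: 0.0
saddle pos TCP mm [ -10.7  -140.31  320.8 ] F saddle [ 0.4   2.01 -1.03] w -0.0002 grip 0.0 t 15.5667
111 [170 234] [170.4 235.4]
26 [261 154] [261.2 153.7]
gap 0.0015345454468703773 cap saddle mm [57.  -1.3 -1.1]
scene ray at x_s=56 plane [56.  -1.4 -2.2]
turn [ 0.03 -0.04  0.01] shift-now [-0.106 -0.023  0.678] shift-after [-0.103 -0.021  0.679]
```

```bash
python3 -m inch '.03 -.04 .01 -.1 0 0 -1;0 0 0 0 -.02 .2 -1;0 0 0 0 0 .25 -1;0 0 0 0 0 .2 -1;0 0 0 0 0 .03 -1;0 0 0 0 0 0 -1;0 0 0 0 0 0 -1;0 0 0 0 0 0 -1'
cat > strap.py <<'E'
from cap import *
def path(pairs,x=0):
    "saddle (y centre, z fingertip) waypoints mm -> incremental tool shifts"
    s=st(); p=S.inv().apply(np.array(s['position'])-O)*1e3; p=np.array([p[1],p[2]-173])
    for q in pairs: d=np.array(q)-p; print(q,'dy',round(d[0]/100,3),'dz',round(-d[1]/100,3)); p=np.array(q)
def tipfind(x=0):
    "blue strap tip angle from the scene ray onto the x_s=0 plane"
    a=get_image('scene'); h=cv2.cvtColor(a['color'],cv2.COLOR_RGB2HSV); m=cv2.inRange(h,(105,120,50),(125,255,255)); m[:160]=0; m[260:]=0; m[:,:120]=0;m[:,230:]=0
    p=np.argwhere(m)[:,::-1]; o,d=ray(a,p); n=S.apply([1,0,0]); t=((O-o)@n)/(d@n); w=S.inv().apply(o+t[:,None]*d-O)*1e3
    v=w[:,1:]-[-53,22]; r=np.linalg.norm(v,axis=1); al=np.degrees(np.arctan2(v[:,0],v[:,1])); print('strap px',len(p),'rmax',r.max().round(1),'alpha',np.median(al[r>50]).round(1))
E
python3 - <<'E'
from strap import *
tipfind()
path([(-142,80),(-122,80),(-105,80),(-90,80),(-69,80),(-55,81),(-37,79)])
E
```

```text
time: 16.33
position: [0.5031, -0.3347, 0.3108]
tcp_rot: [0.239, -0.02, 0.971, 0.003]
ft_force: [0.5, -0.7, -0.3]
gripper_width: -0.0001
gripper_force: 0.0
strap px 128 rmax 93.3 alpha -33.4
saddle pos TCP mm [ 2.5000e-01 -1.4401e+02  2.5446e+02] F saddle [0.29 0.11 0.9 ] w 0.0002 grip 0.0 t 16.3833
(-142, 80) dy 0.02 dz 0.015
(-122, 80) dy 0.2 dz 0.0
(-105, 80) dy 0.17 dz 0.0
(-90, 80) dy 0.15 dz 0.0
(-69, 80) dy 0.21 dz 0.0
(-55, 81) dy 0.14 dz -0.01
(-37, 79) dy 0.18 dz 0.02
```

```bash
python3 -m inch '0 0 0 0 .1 .01 -1;0 0 0 0 .1 0 -1;0 0 0 0 .06 0 -1;0 0 0 0 .06 0 -1;0 0 0 0 .06 0 -1;0 0 0 0 .06 0 -1;0 0 0 0 0 0 -1;0 0 0 0 0 0 -1'
python3 - <<'E'
from strap import *
tipfind(); path([(-100,80)])
a=save('scene','sc3.png');b=save('side','sd3.png')
cv2.imwrite('pics/z.png',np.hstack([cv2.resize(a['color'][140:290,100:250],(400,400),interpolation=cv2.INTER_CUBIC),cv2.resize(b['color'][60:210,220:370],(400,400),interpolation=cv2.INTER_CUBIC)])[:,:,::-1])
E
```

```text
time: 17.05
position: [0.5009, -0.2928, 0.3104]
tcp_rot: [0.239, -0.018, 0.971, 0.001]
ft_force: [-7.1, -5.0, 10.2]
gripper_width: -0.0004
gripper_force: 7.2
strap px 130 rmax 100.2 alpha -22.2
saddle pos TCP mm [-1.7000e-01 -1.0211e+02  2.5417e+02] F saddle [-1.74 -4.94 11.22] w 0.0003 grip 7.21574641764164 t 17.1
(-100, 80) dy 0.021 dz 0.012
```

View pics/z.png

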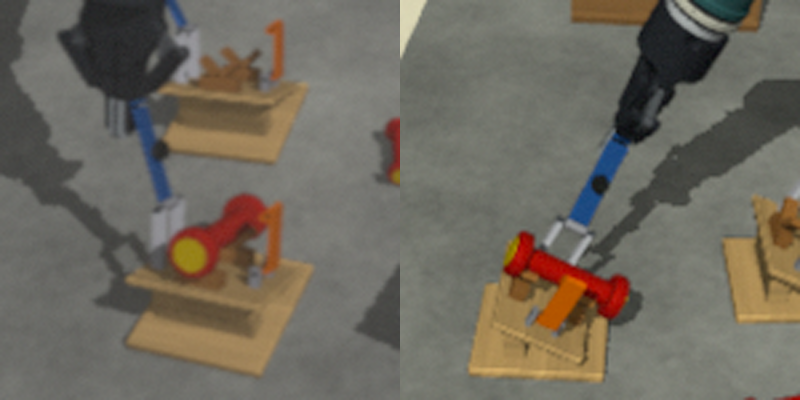

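The fingers are behind the strap, but it bears high on the flared finger linkage (11 N upward). I'll raise the fingers slowly so that the strap's tip meets the slim fingertips, keeping y contact.

```bash
python3 -m inch '0 0 0 0 0 -.04 -1;0 0 0 0 0 -.04 -1;0 0 0 0 .01 -.04 -1;0 0 0 0 .01 -.03 -1;0 0 0 0 .01 -.03 -1;0 0 0 0 .01 0 -1;0 0 0 0 0 0 -1'
python3 - <<'E'
from strap import *
tipfind(); path([(-100,100)])
E
```

```text
time: 17.78
position: [0.4933, -0.2864, 0.3246]
tcp_rot: [0.238, -0.02, 0.971, 0.004]
ft_force: [0.5, -1.3, -0.2]
gripper_width: 0.0002
gripper_force: 0.6
strap px 127 rmax 101.1 alpha -16.7
saddle pos TCP mm [-1.1000e-01 -9.5440e+01  2.7012e+02] F saddle [ 0.9  -1.22  1.  ] w 0.0001 grip 0.649847611784935 t 17.8333
(-100, 100) dy -0.046 dz -0.029
```

```bash
python3 -m inch '0 0 0 0 .06 -.014 -1;0 0 0 0 .06 -.014 -1;0 0 0 0 .06 -.014 -1;0 0 0 0 .06 -.014 -1;0 0 0 0 .06 -.014 -1;0 0 0 0 0 0 -1;0 0 0 0 0 0 -1'
python3 - <<'E'
from strap import *
tipfind(); path([(-65,104),(-43,102),(-22,95),(-6,82),(7,65)])
E
```

```text
time: 18.42
position: [0.4887, -0.2563, 0.3306]
tcp_rot: [0.238, -0.02, 0.971, 0.004]
ft_force: [-1.9, -2.1, 0.8]
gripper_width: -0.0
gripper_force: 0.5
strap px 81 rmax 99.5 alpha 0.5
saddle pos TCP mm [-2.5000e-01 -6.5460e+01  2.7703e+02] F saddle [-0.6  -0.5  -0.04] w 0.0004 grip 0.52037313580513 t 18.4667
(-65, 104) dy 0.005 dz 0.0
(-43, 102) dy 0.22 dz 0.02
(-22, 95) dy 0.21 dz 0.07
(-6, 82) dy 0.16 dz 0.13
(7, 65) dy 0.13 dz 0.17
```

```bash
python3 -m inch '0 0 0 0 .073 .006 -1;0 0 0 0 .073 .007 -1;0 0 0 0 .074 .007 -1;0 0 0 0 .07 .023 -1;0 0 0 0 .07 .023 -1;0 0 0 0 .07 .024 -1;0 0 0 0 0 0 -1;0 0 0 0 0 0 -1'
python3 - <<'E'
from strap import *
tipfind(); path([(-22,95),(-5,82),(8,65)])
E
```

```text
time: 19.13
position: [0.4914, -0.213, 0.3224]
tcp_rot: [0.238, -0.021, 0.971, 0.004]
ft_force: [-1.0, -0.4, 0.8]
gripper_width: -0.0001
gripper_force: 0.7
strap px 9 rmax 96.1 alpha 28.4
saddle pos TCP mm [-9.0000e-02 -2.2430e+01  2.6779e+02] F saddle [ 0.22 -0.42  1.76] w -0.0 grip 0.682572964578867 t 19.1833
(-22, 95) dy 0.004 dz -0.002
(-5, 82) dy 0.17 dz 0.13
(8, 65) dy 0.13 dz 0.17
```

```bash
python3 -m inch '0 0 0 0 .057 .043 -1;0 0 0 0 .057 .043 -1;0 0 0 0 .056 .044 -1;0 0 0 0 .043 .057 -1;0 0 0 0 .043 .057 -1;0 0 0 0 .044 .056 -1;0 0 0 0 0 0 -1;0 0 0 0 0 0 -1'
python3 - <<'E'
from strap import *
tipfind(); path([(8,65),(15,46),(17,38)])
E
```

```text
time: 19.85
position: [0.5038, -0.1827, 0.2953]
tcp_rot: [0.237, -0.02, 0.971, 0.005]
ft_force: [-1.4, 0.9, 1.0]
gripper_width: -0.0002
gripper_force: 0.9
strap px 1 rmax 10.0 alpha nan
saddle pos TCP mm [ -0.32   7.53 237.52] F saddle [-0.33  0.87  2.77] w -0.0003 grip 0.9103714347293135 t 19.9
(8, 65) dy 0.005 dz -0.005
(15, 46) dy 0.07 dz 0.19
(17, 38) dy 0.02 dz 0.08
  return _methods._mean(a, axis=axis, dtype=dtype,
  ret = ret.dtype.type(ret / rcount)
```

```bash
python3 -m inch '0 0 0 0 .025 .06 -1;0 0 0 0 .025 .06 -1;0 0 0 0 .02 .06 -1;0 0 0 0 .01 .04 -1;0 0 0 0 .01 .04 -1;0 0 0 0 0 0 -1;0 0 0 0 0 0 -1'
cat > bs.py <<'E'
from strap import *
def bside():
    b=get_image('side'); h=cv2.cvtColor(b['color'],cv2.COLOR_RGB2HSV); m=cv2.inRange(h,(105,110,40),(125,255,255)); q=proj(b,O+S.apply([[0,-.053,.022],[0,.05,.026],[0,0,.1]])).astype(int)
    k=np.zeros_like(m); x0,y0=q.min(0)-12;x1,y1=q.max(0)+12; k[y0:y1,x0:x1]=m[y0:y1,x0:x1]; p=np.argwhere(k)[:,::-1]
    if len(p)<3: print('few',len(p)); return
    o,d=ray(b,p); n=S.apply([0,0,1]); t=((O+.026*n-o)@n)/(d@n); w=S.inv().apply(o+t[:,None]*d-O)*1e3
    print('strap px',len(p),'y on z=26 plane',w[:,1].min().round(1),w[:,1].max().round(1),'x',w[:,0].min().round(1),w[:,0].max().round(1))
E
python3 - <<'E'
from bs import *
bside(); path([(17,38),(17,30),(17,26)])
E
```

```text
time: 20.48
position: [0.5155, -0.1735, 0.2725]
tcp_rot: [0.237, -0.02, 0.971, 0.004]
ft_force: [0.2, 1.0, 1.9]
gripper_width: 0.0
gripper_force: 1.0
strap px 72 y on z=26 plane -51.1 27.4 x -15.3 8.8
saddle pos TCP mm [-1.5000e-01  1.6390e+01  2.1161e+02] F saddle [0.32 0.55 2.8 ] w 0.0006 grip 1.0484299107338302 t 20.5333
(17, 38) dy 0.006 dz 0.006
(17, 30) dy 0.0 dz 0.08
(17, 26) dy 0.0 dz 0.04
```

Strap under the fingers at z≈38. Now I press down in small steps, watching the force.

```bash
for r in 1; do python3 -m inch '0 0 0 0 0 .03 -1;0 0 0 0 0 .03 -1;0 0 0 0 0 .02 -1;0 0 0 0 0 0 -1;0 0 0 0 0 0 -1' >/dev/null; done; python3 -c "
from bs import *
st()"
python3 -m inch '0 0 0 0 0 .02 -1;0 0 0 0 0 .02 -1;0 0 0 0 0 0 -1;0 0 0 0 0 0 -1'>/dev/null; python3 -c "
from bs import *
st()"
```

```text
saddle pos TCP mm [ -0.3   16.01 203.52] F saddle [-0.15  0.09  0.62] w 0.0004 grip 0.0 t 20.95
saddle pos TCP mm [ -0.24  16.12 199.67] F saddle [-0.45  0.92  2.48] w -0.0002 grip 1.2370244897829252 t 21.2833
```

```bash
P='from bs import *
st()'
python3 -m inch '0 0 0 0 0 .01 -1;0 0 0 0 0 .01 -1;0 0 0 0 0 0 -1;0 0 0 0 0 0 -1' >/dev/null; python3 -c "$P"
python3 -m inch '0 0 0 0 0 .01 -1;0 0 0 0 0 0 -1;0 0 0 0 0 0 -1'>/dev/null; python3 -c "$P"
```

```text
saddle pos TCP mm [ -0.24  16.17 197.79] F saddle [-1.76  0.66  7.66] w -0.0 grip 3.3612372673815116 t 21.6167
saddle pos TCP mm [ -0.22  16.15 196.85] F saddle [-1.98  1.43  6.85] w -0.0001 grip 3.736633695079945 t 21.8667
```

```bash
P='from bs import *
st()'
python3 -m inch '0 0 0 0 0 .01 -1;0 0 0 0 0 0 -1;0 0 0 0 0 0 -1' >/dev/null; python3 -c "$P"
python3 -m inch '0 0 0 0 0 .01 -1;0 0 0 0 0 0 -1;0 0 0 0 0 0 -1'>/dev/null; python3 -c "$P"
python3 -m inch '0 0 0 0 0 .01 -1;0 0 0 0 0 0 -1;0 0 0 0 0 0 -1'>/dev/null; python3 -c "$P
bside()"
```

```text
saddle pos TCP mm [ -0.22  16.2  195.89] F saddle [-1.92  1.39  8.75] w -0.0003 grip 4.102375727961771 t 22.1167
saddle pos TCP mm [ -0.28  16.15 195.38] F saddle [-3.13  2.59 13.94] w -0.0002 grip 7.07932576071471 t 22.3667
saddle pos TCP mm [ -0.3   16.03 195.16] F saddle [-3.96  3.52 23.78] w 0.0001 grip 12.310324430918627 t 22.6167
strap px 50 y on z=26 plane -49.0 36.2 x -4.0 11.9
```

Hard stop reached (24 N). I'll ease up slowly: if the strap is latched, the force falls to zero after a few mm instead of following.

```bash
P='from bs import *
st()'
python3 -m inch '0 0 0 0 0 -.02 -1;0 0 0 0 0 -.01 -1;0 0 0 0 0 0 -1;0 0 0 0 0 0 -1' >/dev/null; python3 -c "$P"
python3 -m inch '0 0 0 0 0 -.01 -1;0 0 0 0 0 -.01 -1;0 0 0 0 0 0 -1;0 0 0 0 0 0 -1'>/dev/null; python3 -c "$P"
python3 -m inch '0 0 0 0 0 -.01 -1;0 0 0 0 0 -.01 -1;0 0 0 0 0 0 -1;0 0 0 0 0 0 -1'>/dev/null; python3 -c "$P
bside()"
```

```text
saddle pos TCP mm [ -0.24  16.19 197.01] F saddle [-1.56  1.37  7.  ] w -0.0003 grip 3.7335390973021276 t 23.0
saddle pos TCP mm [ -0.25  16.15 198.76] F saddle [-2.12  0.93  4.97] w -0.0001 grip 2.9289951825194294 t 23.3333
saddle pos TCP mm [1.8000e-01 1.6220e+01 2.0055e+02] F saddle [ 0.2   0.41 -1.05] w -0.0004 grip 0.0 t 23.6667
strap px 57 y on z=26 plane -49.0 30.6 x -9.3 11.3
```

```bash
python3 -m inch '0 0 0 0 0 -.01 -1;0 0 0 0 0 -.01 -1;0 0 0 0 0 0 -1;0 0 0 0 0 0 -1' >/dev/null
python3 - <<'E'
from bs import *
st(); bside()
b=get_image('side');b0=cv2.imread('pics/b.png')[:,:,::-1]
for im in(b0,b['color']):
    h=cv2.cvtColor(im.copy(),cv2.COLOR_RGB2HSV); m=cv2.inRange(h,(7,190,120),(16,255,255))[150:195,255:305]; p=np.argwhere(m)[:,::-1]+[255,150]; print(len(p),p.mean(0),p.min(0),p.max(0))
E
```

```text
saddle pos TCP mm [-4.0000e-02  1.6210e+01  2.0278e+02] F saddle [0.29 0.37 0.27] w 0.0003 grip 0.0 t 24.05
strap px 63 y on z=26 plane -49.0 30.6 x -9.3 11.3
186 [280.32795699 173.16129032] [271 164] [289 183]
192 [279.94270833 172.70833333] [260 151] [304 183]
```

Latched: as the fingers rose, the strap stayed put at top face z≈26, contact went to zero, and the catch is back at its rest pixels. I'll withdraw straight up and check again.

```bash
python3 -m inch '0 0 0 0 0 -.05 -1;0 0 0 0 0 -.1 -1;0 0 0 0 0 -.2 -1;0 0 0 0 0 -.3 -1;0 0 0 0 0 -.3 -1;0 0 0 0 0 -.3 -1;0 0 0 .3 0 0 -1;0 0 0 .3 0 0 -1;0 0 0 0 0 0 -1;0 0 0 0 0 0 -1;0 0 0 0 0 0 -1'
python3 - <<'E'
from bs import *
st(); bside(); cap()
b=get_image('side');a=get_image('scene')
for im,o,nm in((b,'pics/b.png','side'),(a,'pics/a.png','scene')):
    im0=cv2.imread(o)[:,:,::-1]
    for i in(im0,im['color']):
        h=cv2.cvtColor(i.copy(),cv2.COLOR_RGB2HSV); m=cv2.inRange(h,(7,190,120),(16,255,255)); y0,y1,x0,x1=(155,195,265,300) if nm=='side' else (205,255,190,215); p=np.argwhere(m[y0:y1,x0:x1])[:,::-1]+[x0,y0]; print(nm,'catch',len(p),p.mean(0).round(1))
        mb=cv2.inRange(h,(105,110,40),(125,255,255)); y0,y1,x0,x1=(100,195,250,310) if nm=='side' else (160,255,130,215); p=np.argwhere(mb[y0:y1,x0:x1])[:,::-1]+[x0,y0]; print(nm,'blue',len(p),p.mean(0).round(1),p.min(0),p.max(0))
    m=cv2.absdiff(im0.copy(),im['color']).max(2)
print('pred tongue side/scene',proj(b,O+S.apply([[0,-.053,.026],[0,.05,.026]])).round(),proj(a,O+S.apply([[0,-.053,.026],[0,.05,.026]])).round())
E
```

```text
time: 25.07
position: [0.4092, -0.1782, 0.3486]
tcp_rot: [0.238, -0.02, 0.971, 0.004]
ft_force: [0.9, -0.0, 0.6]
gripper_width: 0.0
gripper_force: 0.0
saddle pos TCP mm [-59.44  16.43 328.09] F saddle [ 1.08 -0.07  0.11] w 0.0 grip 0.0 t 25.0667
strap px 135 y on z=26 plane -49.0 30.6 x -9.9 11.3
112 [170 234] [170.5 235.4]
26 [261 154] [261.2 153.7]
gap 0.0015634747129670587 cap saddle mm [57.  -1.2 -1. ]
scene ray at x_s=56 plane [56.  -1.2 -2.1]
side catch 186 [280.3 173.2]
side blue 236 [293.3 127. ] [284 109] [304 143]
side catch 184 [280.2 173.2]
side blue 135 [284.6 153.7] [281 144] [289 163]
scene catch 48 [202.2 227.6]
scene blue 136 [153.1 198.1] [145 182] [162 214]
scene catch 57 [201.8 227.2]
scene blue 83 [178.6 218.7] [164 215] [194 222]
pred tongue side/scene [[286. 144.]
 [283. 168.]] [[163. 214.]
 [200. 222.]]
```

```bash
python3 -c "
from rig import finish_job
print(finish_job())"
```

```text
the job is handed in; nothing more can be done
None
```

The rattle lies in the far cradle with its upper end cap against the upper V and the strap latched under the orange catch. Nothing else in the basket was touched, and I handed the job in at about 25 s of the 66 s, with the arm clear.

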